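# Turn a chocolate mould over onto the vibrating table

## Robot

A 6-joint arm with a two-finger parallel gripper is mounted at the origin on the work surface. World frame = base frame: x ahead of the robot, y to its left, z up, the work surface at z = 0. Lengths are in m, angles in rad, forces in N, time in s.
With the tool pointing down it reaches from about 0.375 to 0.9 m from the base axis. Payload 3.1 kg.
Tool frame: the origin (TCP) lies midway between the tips of the shut fingers; the grasp point (between the pads) lies 19 mm behind it (manip.pinch_z is the distance from the TCP to the grasp point, in m); z points along the fingers, y is the line along which they close (so a half turn about z gives the same grasp; the last joint's range is limited). The gripper opens to 85 mm and grips with 20 to 120 N. Pads are 22 mm wide; open, the fingers measure 114 mm over their backs; the gripper's body (76 mm by 85 mm) begins 54 mm behind the grasp point. The pads swing forward as they close: fully open they stand 13 mm farther back than shut.
Start: joints at [-1.302, 0.527, 1.433, -0, 1.181, -0.178], TCP at [0.271, -0.563, 0.231] pointing down, gripper open.
Joint ranges: [-3.08, 3.08], [-0.75, 2.2], [0.22, 2.44], [-1.43, 4.57], [0, 2.65], [-2.85, 2.85]. Speed limits (rad/s): [2.79, 2.79, 3.14, 3.14, 3.14, 3.14].

## Interface

Orientations are given as a unit quaternion [x, y, z, w].
In Python, from station import manip, viewer, ticket gives the robot as it stands.
- The arm moves only by the shell command python3 -m creep 'ROWS' [FORCE]. ROWS is JSON, a list of rows, each an object with "slide": the shift along the tool's x, y, z in cm, a list of three; "angular": the turn, a rotation vector about the tool's x, y, z in rad, a list of three; "claw": the opening, from -1 (shut) to 1 (fully open). A call has 1 to 10 rows; each row shifts and turns the commanded pose from where the row before left it, along the tool's axes as they then stand; what a row does not reach is not made up. A row lasts 1/12 s, in which the tool goes at most 41.7 mm and 7.16 degrees, less where a joint would pass 70% of its speed; a pose out of reach is approached as far as the arm can. A call with a gripper value outside its range is refused whole. The fingers move at their own pace and stop on an object; FORCE is the grip in N (left out, the last holds). Time passes only in rows, so rows that do not move let the fingers close. It gives the time, the measured TCP pose, the force, the opening and the grip force at its end, in the units of the state.
- manip.sense(): the state, without advancing time (a new reading comes with each control period).
- viewer.snapshot(name): name is "side" or "top"; returns the picture (400x640x3 uint8, blue, green, red); there is no depth.
- viewer.calibration(name): a dict with "fov_y" (degrees; the focal length in pixels is half the picture's height over the tangent of half this angle, whatever the lens; pixels are square), "cx", "cy" (the principal point, pixels), "T" (4x4, takes a point from camera to world coordinates). Camera axes: x right, y up, looking along -z (the intrinsics and any distortion apply to the point x, -y, -z); pixel columns grow to the right and rows downward; lengths in m; the calibration is good to about 2 mm. A picture is of the moment at which its call begins. calibration takes no time and is no camera call.
- ticket.sign_off(): hands the job in; it is judged then, once.
The state is a dict: "t": time; "q": joint angles; "qd": joint speeds; "tau": joint torques, N m; "tcp_pos": TCP position; "tool_rot": TCP orientation; "force": force on the tool from outside, world axes, zero at the start; "ft_torque": the same for the moment, N m; "finger_gap": opening from 0.0 (shut) to 1.0 (fully open); "gripper_force": force on a finger pad.
Only numpy, scipy, OpenCV 4.12 (cv2) and the standard library are available. Lean on these libraries where they do the work, as an engineer would, in place of code of your own. Each camera call takes 0.05 s, during which the arm holds its last target. There are 200 camera calls.

## Task

The bar mould lying face down on the bench has drained: turn it over and lay it, cavities up and square, in the middle of the steel plate of the vibrating table, without dropping it or letting it topple. Let go of it, then switch the table on by pushing its toggle lever fully over towards the plate. Leave the other mould, the bowl and the scraper where they are.

Things in the scene. Friction and masses are not known exactly. Their poses are not given: they have to be found in the camera images.
- mould: the mould to turn over: rigid grey plastic, 130 x 60 x 26 mm, 0.2 kg, flat closed back, 8 open rectangular cavities (2 rows of 4, 20 mm deep, walls 5 mm) in its face. Starts flat on the bench, face down. Origin at the centre of the block; x along the length, y across the width, z out of the closed back (up at the start, down when the cavities face up). It can stand on an end or a side
- plate (a point): centre of the top of the vibrating table's square steel plate, 170 x 170 mm, 50 mm above the bench. x and y along its sides, z up. The white housing below is 190 x 200 mm (x, y), fixed; an 18 mm high, 140 mm wide step on its -x side (towards the robot), out to 180 mm from this point, carries the switch
- switch (a joint): the table's toggle lever: 0 is off, leaning away from the plate (plate's -x); 1.0 is fully on, leaning towards it (+x). It turns in the plate's x-z plane about a point at x -135, y 0, z -10 mm in the plate's frame and stays where it is left. The pivot sits in a grey block 70 x 50 mm (x, y), top 43 mm above the bench
- switch_tip (a point): centre of the black ball, 26 mm in diameter, at the end of the toggle lever, 60 mm from its pivot on a 10 mm rod
- spare_mould: another mould of the same kind and size lying cavities up; leave it. Origin at the centre of the block, x along the length, z up out of the cavities
- bowl: small open steel bowl, 100 mm in diameter and 50 mm high; leave it. Origin at the centre of its underside
- scraper: spatula about 200 mm long with a plastic handle, lying flat; leave it. Origin under its middle, x along it towards the blade

How it is judged:
On the way, in this order (a step that is already met when the one before it is completed fails the run):
1. the mould lies cavities up, square and in the middle of the plate, let go (angle between mould's own z axis and vertical above 2.99 rad and horizontal distance between mould and plate below 0.025 m and z of mould in the frame of plate between 0.009 and 0.017 m and (angle between the x axis of mould and the x axis of plate, either way round below 0.22 rad or angle between the x axis of mould and the y axis of plate, either way round below 0.22 rad) and linear speed of mould below 0.03 m/s and contact force between mould and the fingers below 0.1 N), for 0.3 s.
2. the toggle lever is pushed fully over to on (value of joint switch above 0.85 rad), for 0.2 s.
At the end, for the whole second after the job is handed in: The mould lies at rest on the plate, cavities up (within 0.15 rad of level), its centre within 25 mm of the plate's centre, its length parallel to a side of the plate within 0.22 rad (either way), not held, and the toggle lever stands at more than 0.85 (on) (all of step 1 and value of joint switch above 0.85 rad); the robot touches nothing.
It fails at once if the mould is dropped or topples: faster than 0.5 m/s or turning faster than 6 rad/s with no finger on it (contact force between mould and the fingers below 0.1 N and (linear speed of mould above 0.5 m/s or angular speed of mould above 6 rad/s)).
It fails at once if the other mould is moved by more than 30 mm (distance of spare_mould from where it was at the start of the episode above 0.03 m).
It fails at once if the bowl is moved by more than 30 mm (distance of bowl from where it was at the start of the episode above 0.03 m).
It fails at once if the scraper is moved by more than 30 mm (distance of scraper from where it was at the start of the episode above 0.03 m).
It also fails if it takes over 64 s, if anything falls off the work surface, if the arm or the gripper's body presses on something with over 40 N, if the wrist force passes 120 N, or if a joint passes its speed limit or range.

## Working session

There is one attempt and no reset: what is moved stays moved. The work goes in short steps, Python scripts to look and compute and a shell command to move; the robot and the scene stay as the last step left them, time stands still between calls to the robot, and variables do not carry over. Pictures are saved under pics/ and viewed, at most 10 in all, crops included, and the job is handed in when it is done.

```bash
mkdir -p pics; ls; python3 - <<'E'
from station import manip, viewer
import cv2,json
for n in("side","top"):
    cv2.imwrite(f"pics/{n}0.png",viewer.snapshot(n))
    c=viewer.calibration(n);print(n,{k:(v.tolist() if hasattr(v,'tolist') else v) for k,v in c.items()})
print(manip.sense(), manip.pinch_z)
E
```

```text
pics
side {'fov_y': 54.02043879820435, 'cx': 320.87678829972714, 'cy': 202.71574638448718, 'T': [[-0.9456645018882816, 0.2058322608695001, -0.2516976961629539, 0.3941796394436125], [-0.3242857301158889, -0.540861635319258, 0.7760846968488572, 0.6590466029270974], [0.023609640225835823, 0.8155377194373832, 0.5782221139521376, 0.5662699239377122], [0.0, 0.0, 0.0, 1.0]]}
top {'fov_y': 43.17962467647564, 'cx': 316.1061932148353, 'cy': 195.1884358815842, 'T': [[0.0005240069398910677, 0.9945762021942381, -0.10400915077825093, 0.47392921936583043], [-0.9998859574360517, -0.0010487011785094028, -0.01506560148246323, 0.009305745276370313], [-0.01509296322519709, 0.10400518378775252, 0.9944622286474024, 1.132058295222734], [0.0, 0.0, 0.0, 1.0]]}
{'t': 0.1, 'q': array([-1.30148836e+00,  5.28374665e-01,  1.43377579e+00, -7.20248555e-06,
        1.18145027e+00, -1.78488062e-01]), 'qd': array([-0.00133839, -0.00217084, -0.00502895,  0.00054755,  0.00222153,
       -0.00063482]), 'tau': array([ 2.64178352e-04, -4.43302560e+01, -1.78586984e+01, -2.20771335e-04,
        3.85727501e-03,  1.39228703e-05]), 'tcp_pos': array([ 0.27046587, -0.56271701,  0.23043009]), 'tool_rot': array([ 9.75038580e-01,  2.22033240e-01, -4.89044662e-05, -1.00284981e-03]), 'force': array([-0.96519285,  0.45152462,  0.48768513]), 'ft_torque': array([ 0.02088186, -0.04132251, -0.03555248]), 'gripper_force': 0.0, 'finger_gap': 0.9978100214237547} 0.0187
```

View pics/top0.png

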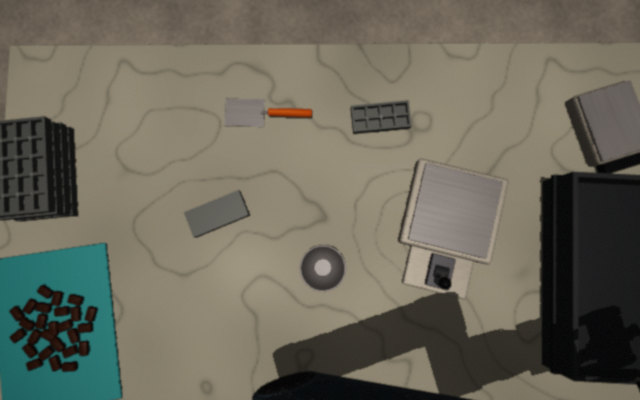

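View pics/side0.png

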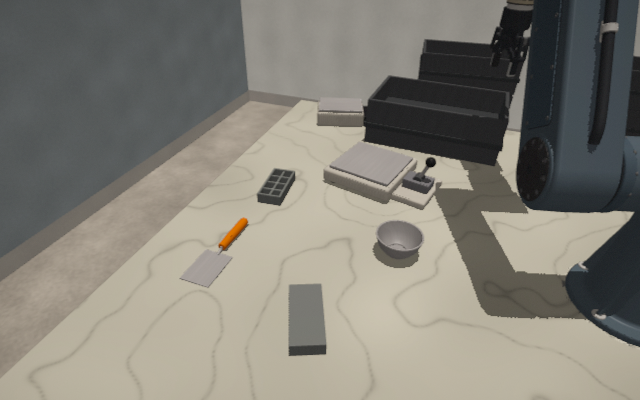

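Top view: the mould is at about (217,214), the plate centre at (457,211), the lever ball at (444,283), the bowl at (323,267), the spare at (380,117) and the scraper at (268,112). Side view: the mould's top face has corners at about (289,285), (322,284), (325,346) and (289,347), and the plate is at about (372,165) with the lever ball at (431,162). Next I'll enlarge these areas to get accurate corners.

```bash
python3 - <<'E'
import cv2,numpy as np
t=cv2.imread('pics/top0.png');s=cv2.imread('pics/side0.png')
def crop(im,x,y,k):
    w,h=int(round(400/k)),int(round(300/k)); c=cv2.resize(im[y:y+h,x:x+w],(400,300),interpolation=cv2.INTER_CUBIC)
    for i in range(0,w,10):
        cv2.line(c,(int(i*k),0),(int(i*k),4 if i%50 else 12),(0,0,255),1)
    for i in range(0,h,10): cv2.line(c,(0,int(i*k)),(4 if i%50 else 12,int(i*k)),(0,0,255),1)
    return c
a=np.vstack([np.hstack([crop(t,170,175,4),crop(s,260,280,4)]),np.hstack([crop(t,370,150,2),crop(s,315,130,400/133)])])
cv2.imwrite('pics/z1.png',a)
E
```

```text
(no output)
```

View pics/z1.png

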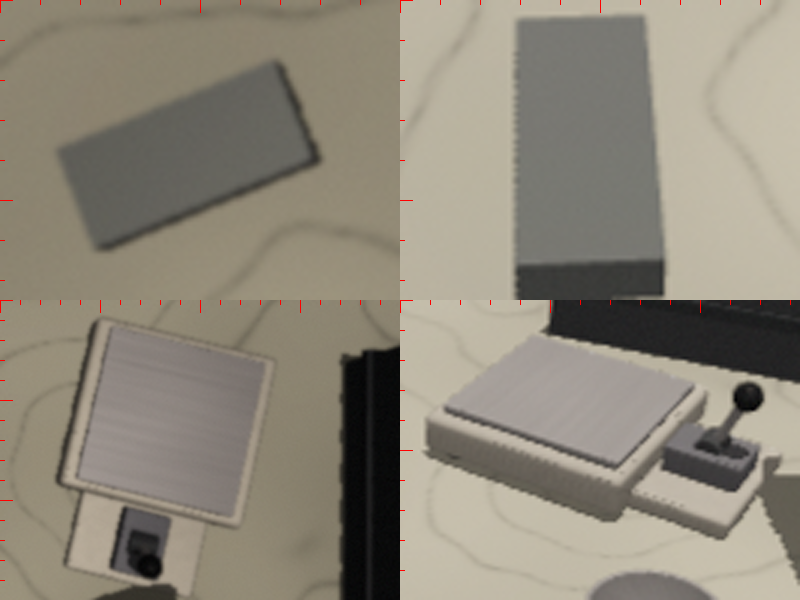

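Corners read from the zoomed picture: the mould in the top view at (184.5,212.5), (239,190.5), (249,214), (194.5,236); the plate in the top view at (423.5,163), (504,181), (487,259), (409,243); the ball at (445,283) top and (430.7,161.9) side.

```bash
cat > h.py <<'E'
import numpy as np
from scipy.spatial.transform import Rotation as R
from station import manip, viewer
def P(n):
    c=viewer.calibration(n); f=200/np.tan(np.radians(c['fov_y']/2)); T=np.linalg.inv(np.array(c['T']))
    return np.array([[f,0,c['cx']],[0,f,c['cy']],[0,0,1]])@np.diag([1,-1,-1])@T[:3]
def proj(n,X): p=P(n)@np.append(X,1); return p[:2]/p[2]
def tri(a,b):
    A=[]
    for n,u in(("top",a),("side",b)):
        M=P(n); d=1.
        A+= [u[0]*M[2]-M[0],u[1]*M[2]-M[1]]
    A=np.array(A); X=np.linalg.lstsq(A[:,:3],-A[:,3],rcond=None)[0]
    return X, max(np.abs(proj("top",X)-a).max(),np.abs(proj("side",X)-b).max())
def tool(closing_yaw,tilt):
    """tool y horizontal at closing_yaw; tool z down, leaned by tilt about tool y"""
    y=np.array([np.cos(closing_yaw),np.sin(closing_yaw),0]); z=np.array([0,0,-1.]); x=np.cross(y,z)
    return R.from_matrix(np.c_[x,y,z])*R.from_rotvec([0,tilt,0])
def plan(p,rot,n,start=None):
    s=manip.sense(); p0,r0=(s['tcp_pos'],R.from_quat(s['tool_rot'])) if start is None else start
    w=(r0.inv()*rot).as_rotvec()/n; d=r0.inv().apply(np.array(p)-p0)*100
    S=sum((R.from_rotvec(w*k).as_matrix() for k in range(n)),np.zeros((3,3)))
    print(n,'rows: slide',np.linalg.solve(S,d).round(2),'angular',w.round(4)); return p,rot
E
python3 - <<'E'
from h import *
def quad(name,t,s):
    X=[]
    for a,b in zip(t,s):
        x,e=tri(np.array(a),np.array(b)); X.append(x); print(name,x.round(4),'res',round(e,2))
    X=np.array(X);print(' c',X.mean(0).round(4),'sides',[np.linalg.norm(X[i]-X[i-1]).round(4) for i in range(4)],
     'yaw',[np.degrees(np.arctan2(*(d[1::-1]))).round(1) for d in (X[1]-X[0],X[2]-X[3],X[0]-X[3],X[1]-X[2])])
# order: (+x+y),(+x-y),(-x-y),(-x+y)
quad('mould',[(184.5,212.5),(239.25,190.5),(248.75,214),(194.5,236)],[(289,346),(289,284.5),(321.25,283.75),(325.25,345)])
quad('plate',[(423.5,163),(504,181),(487,259),(409,243)],[(330,166.6),(359.9,142.3),(412.75,157.9),(386.8,184.5)])
print('ball',tri(np.array([445,283.]),np.array([430.7,161.9])))
E
```

```text
mould [0.5516 0.3168 0.0221] res 0.26
mould [0.601  0.1966 0.0217] res 0.28
mould [0.5476 0.1744 0.0217] res 0.8
mould [0.4995 0.2939 0.0194] res 0.69
 c [0.5499 0.2454 0.0212] sides [np.float64(0.057), np.float64(0.13), np.float64(0.0578), np.float64(0.1288)] yaw [np.float64(-67.7), np.float64(-68.1), np.float64(23.7), np.float64(22.5)]
plate [ 0.6561 -0.208   0.0434] res 1.14
plate [ 0.6172 -0.3812  0.0409] res 0.71
plate [ 0.4517 -0.3378  0.0432] res 0.43
plate [ 0.4881 -0.1722  0.0456] res 2.24
 c [ 0.5533 -0.2748  0.0433] sides [np.float64(0.1718), np.float64(0.1775), np.float64(0.1712), np.float64(0.1696)] yaw [np.float64(-102.6), np.float64(-102.4), np.float64(-12.0), np.float64(-14.7)]
ball (array([ 0.40325759, -0.2354514 ,  0.09452718]), np.float64(0.38771588985406424))
```

```bash
python3 - <<'E'
from h import *
u=np.array([np.cos(np.radians(-67.9)),np.sin(np.radians(-67.9)),0]); c=np.array([.5497,.2445,0])
g=tool(np.radians(22.1),np.radians(40))
a=plan(c+.02*u+[0,0,.12],g,30)
print(a[0],g.as_matrix().round(2))
# path check
s=manip.sense()
plan(c+.02*u+[0,0,.010],g,4,start=a)
E
```

```text
30 rows: slide [ 2.83 -0.07  1.4 ] angular [ 0.0175  0.0186 -0.0481]
[0.55722449 0.22596943 0.12      ] [[-0.29  0.93 -0.24]
 [ 0.71  0.38  0.6 ]
 [ 0.64 -0.   -0.77]]
4 rows: slide [-1.77  0.    2.11] angular [0. 0. 0.]
```

```bash
python3 - <<'E'
from h import *
u=np.array([np.cos(np.radians(-67.9)),np.sin(np.radians(-67.9)),0]); c=np.array([.5497,.2445,0])
y=np.radians(22.1)
a=plan(c+.02*u+[0,0,.23],tool(y,0),30)
b=plan(c+.02*u+[0,0,.14],tool(y,np.radians(40)),8,start=a)
E
```

```text
30 rows: slide [ 3.08 -0.14  0.  ] angular [-0.     -0.0001 -0.0503]
8 rows: slide [-0.35  0.    1.09] angular [0.     0.0873 0.    ]
```

```bash
r='{"slide":[3.08,-0.14,0],"angular":[0,0,-0.0503],"claw":1}' >/dev/null
python3 -m creep '[{"slide":[3.08,-0.14,0],"angular":[0,0,-0.0503],"claw":1},{"slide":[3.08,-0.14,0],"angular":[0,0,-0.0503],"claw":1},{"slide":[3.08,-0.14,0],"angular":[0,0,-0.0503],"claw":1},{"slide":[3.08,-0.14,0],"angular":[0,0,-0.0503],"claw":1},{"slide":[3.08,-0.14,0],"angular":[0,0,-0.0503],"claw":1},{"slide":[3.08,-0.14,0],"angular":[0,0,-0.0503],"claw":1},{"slide":[3.08,-0.14,0],"angular":[0,0,-0.0503],"claw":1},{"slide":[3.08,-0.14,0],"angular":[0,0,-0.0503],"claw":1},{"slide":[3.08,-0.14,0],"angular":[0,0,-0.0503],"claw":1},{"slide":[3.08,-0.14,0],"angular":[0,0,-0.0503],"claw":1}]' 80
python3 -m creep '[{"slide":[3.08,-0.14,0],"angular":[0,0,-0.0503],"claw":1},{"slide":[3.08,-0.14,0],"angular":[0,0,-0.0503],"claw":1},{"slide":[3.08,-0.14,0],"angular":[0,0,-0.0503],"claw":1},{"slide":[3.08,-0.14,0],"angular":[0,0,-0.0503],"claw":1},{"slide":[3.08,-0.14,0],"angular":[0,0,-0.0503],"claw":1},{"slide":[3.08,-0.14,0],"angular":[0,0,-0.0503],"claw":1},{"slide":[3.08,-0.14,0],"angular":[0,0,-0.0503],"claw":1},{"slide":[3.08,-0.14,0],"angular":[0,0,-0.0503],"claw":1},{"slide":[3.08,-0.14,0],"angular":[0,0,-0.0503],"claw":1},{"slide":[3.08,-0.14,0],"angular":[0,0,-0.0503],"claw":1}]'
```

```text
t: 0.93
tcp_pos: [0.5009, -0.3609, 0.2308]
tool_rot: [0.889, 0.459, -0.0, -0.0]
force: [-0.7, -1.9, 0.2]
finger_gap: 0.999
gripper_force: 0.0
t: 1.77
tcp_pos: [0.6043, -0.0739, 0.2308]
tool_rot: [0.746, 0.665, -0.0, -0.0]
force: [-0.2, 0.1, 0.7]
finger_gap: 1.002
gripper_force: 0.0
```

Tracking works. I'll finish the arc and then tilt.

```bash

python3 -m creep '[{"slide":[3.08,-0.14,0],"angular":[0,0,-0.0503],"claw":1},{"slide":[3.08,-0.14,0],"angular":[0,0,-0.0503],"claw":1},{"slide":[3.08,-0.14,0],"angular":[0,0,-0.0503],"claw":1},{"slide":[3.08,-0.14,0],"angular":[0,0,-0.0503],"claw":1},{"slide":[3.08,-0.14,0],"angular":[0,0,-0.0503],"claw":1},{"slide":[3.08,-0.14,0],"angular":[0,0,-0.0503],"claw":1},{"slide":[3.08,-0.14,0],"angular":[0,0,-0.0503],"claw":1},{"slide":[3.08,-0.14,0],"angular":[0,0,-0.0503],"claw":1},{"slide":[3.08,-0.14,0],"angular":[0,0,-0.0503],"claw":1},{"slide":[3.08,-0.14,0],"angular":[0,0,-0.0503],"claw":1}]'
python3 -m creep '[{"slide":[-0.35,0,1.09],"angular":[0,0.0873,0],"claw":1},{"slide":[-0.35,0,1.09],"angular":[0,0.0873,0],"claw":1},{"slide":[-0.35,0,1.09],"angular":[0,0.0873,0],"claw":1},{"slide":[-0.35,0,1.09],"angular":[0,0.0873,0],"claw":1},{"slide":[-0.35,0,1.09],"angular":[0,0.0873,0],"claw":1},{"slide":[-0.35,0,1.09],"angular":[0,0.0873,0],"claw":1},{"slide":[-0.35,0,1.09],"angular":[0,0.0873,0],"claw":1},{"slide":[-0.35,0,1.09],"angular":[0,0.0873,0],"claw":1},{"slide":[0,0,0],"angular":[0,0,0],"claw":1}]'
python3 - <<'E'
from h import *
import cv2
print(manip.sense()['q'].round(2))
u=np.array([np.cos(np.radians(-67.9)),np.sin(np.radians(-67.9)),0]); c=np.array([.5497,.2445,0])
g=tool(np.radians(22.1),np.radians(40))
a=plan(c+.02*u+[0,0,.040],g,4); plan(c+.02*u+[0,0,.010],g,2,start=a)
cv2.imwrite('pics/hover.png',np.hstack([cv2.resize(viewer.snapshot('top')[120:320,140:340],(400,400)),cv2.resize(viewer.snapshot('side')[180:380,200:400],(400,400))]))
E
```

```text
t: 2.6
tcp_pos: [0.5565, 0.2274, 0.2308]
tool_rot: [0.557, 0.83, -0.0, -0.0]
force: [1.5, 0.3, -0.7]
finger_gap: 1.003
gripper_force: 0.0
t: 3.35
tcp_pos: [0.5563, 0.2233, 0.1371]
tool_rot: [0.527, 0.777, 0.19, -0.287]
force: [-0.5, 0.3, -0.8]
finger_gap: 0.999
gripper_force: 0.0
[-0.1   0.75  1.54  0.63  1.3  -0.8 ]
4 rows: slide [-1.52  0.06  1.89] angular [-0.001  -0.001  -0.0018]
2 rows: slide [-0.96  0.    1.15] angular [0. 0. 0.]
```

View pics/hover.png

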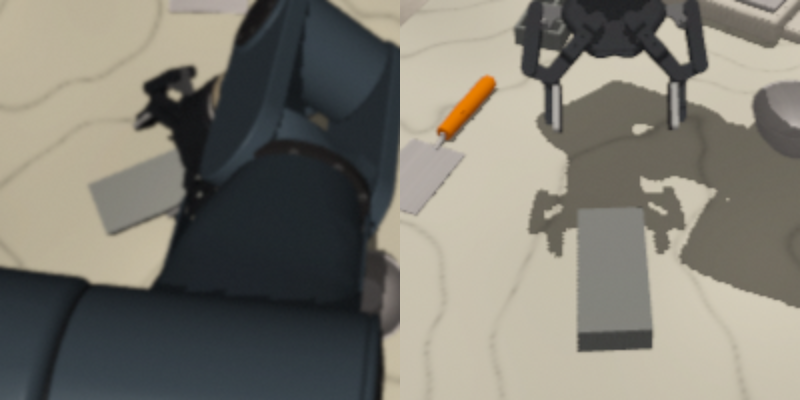

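Side crop: the finger tips at (552,125) and (674,125) straddle the mould's axis, with its top edge from 578 to 645. The grasp is aligned, so I'll descend and grip.

```bash

python3 -m creep '[{"slide":[-1.52,0.06,1.89],"angular":[-0.001,-0.001,-0.0018],"claw":1},{"slide":[-1.52,0.06,1.89],"angular":[-0.001,-0.001,-0.0018],"claw":1},{"slide":[-1.52,0.06,1.89],"angular":[-0.001,-0.001,-0.0018],"claw":1},{"slide":[-1.52,0.06,1.89],"angular":[-0.001,-0.001,-0.0018],"claw":1},{"slide":[-0.6,0,0.72],"angular":[0,0,0],"claw":1},{"slide":[-0.6,0,0.72],"angular":[0,0,0],"claw":1},{"slide":[-0.6,0,0.72],"angular":[0,0,0],"claw":1},{"slide":[0,0,0],"angular":[0,0,0],"claw":1}]'
python3 -c "
from h import *
s=manip.sense();print(s['q'].round(2),(tool(np.radians(22.1),np.radians(40)).inv()*R.from_quat(s['tool_rot'])).as_rotvec().round(3))"
```

```text
t: 4.12
tcp_pos: [0.5592, 0.2287, 0.0161]
tool_rot: [0.523, 0.782, 0.192, -0.28]
force: [0.3, 0.6, 0.2]
finger_gap: 1.003
gripper_force: 0.0
[-0.09  0.93  1.55  0.68  1.13 -0.94] [-0.003 -0.004 -0.008]
```

```bash

python3 -m creep '[{"slide":[-0.3,0,0.38],"angular":[0,0,0],"claw":1},{"slide":[0,0,0],"angular":[0,0,0],"claw":0},{"slide":[0,0,0],"angular":[0,0,0],"claw":-1},{"slide":[0,0,0],"angular":[0,0,0],"claw":-1},{"slide":[0,0,0],"angular":[0,0,0],"claw":-1},{"slide":[0,0,0],"angular":[0,0,0],"claw":-1},{"slide":[0,0,0],"angular":[0,0,0],"claw":-1},{"slide":[0,0,0],"angular":[0,0,0],"claw":-1}]' 80
```

```text
t: 4.78
tcp_pos: [0.5602, 0.2282, 0.0127]
tool_rot: [0.523, 0.782, 0.193, -0.28]
force: [1.2, -3.2, 4.9]
finger_gap: 0.678
gripper_force: 86.4
```

```bash

python3 -m creep '[{"slide":[0.4,0,-0.5],"angular":[0,0,0],"claw":-1},{"slide":[1.4,0,-1.7],"angular":[0,0,0],"claw":-1},{"slide":[1.7,0,-2.0],"angular":[0,0,0],"claw":-1},{"slide":[1.7,0,-2.0],"angular":[0,0,0],"claw":-1},{"slide":[1.7,0,-2.0],"angular":[0,0,0],"claw":-1},{"slide":[1.7,0,-2.0],"angular":[0,0,0],"claw":-1},{"slide":[0.5,0,-0.6],"angular":[0,0,0],"claw":-1}]'
python3 -m creep '[{"slide":[0,0,0],"angular":[0,-0.05,0],"claw":-1},{"slide":[0,0,0],"angular":[0,-0.09,0],"claw":-1},{"slide":[0,0,0],"angular":[0,-0.09,0],"claw":-1},{"slide":[0,0,0],"angular":[0,-0.09,0],"claw":-1},{"slide":[0,0,0],"angular":[0,-0.09,0],"claw":-1},{"slide":[0,0,0],"angular":[0,-0.09,0],"claw":-1},{"slide":[0,0,0],"angular":[0,-0.09,0],"claw":-1},{"slide":[0,0,0],"angular":[0,-0.09,0],"claw":-1},{"slide":[0,0,0],"angular":[0,-0.09,0],"claw":-1},{"slide":[0,0,0],"angular":[0,-0.09,0],"claw":-1}]'
python3 -m creep '[{"slide":[0,0,0],"angular":[0,-0.09,0],"claw":-1},{"slide":[0,0,0],"angular":[0,-0.09,0],"claw":-1},{"slide":[0,0,0],"angular":[0,-0.09,0],"claw":-1},{"slide":[0,0,0],"angular":[0,-0.09,0],"claw":-1},{"slide":[0,0,0],"angular":[0,-0.09,0],"claw":-1},{"slide":[0,0,0],"angular":[0,-0.09,0],"claw":-1},{"slide":[0,0,0],"angular":[0,-0.09,0],"claw":-1},{"slide":[0,0,0],"angular":[0,-0.08,0],"claw":-1},{"slide":[0,0,0],"angular":[0,0,0],"claw":-1},{"slide":[0,0,0],"angular":[0,0,0],"claw":-1}]'
python3 - <<'E'
from h import *
import cv2
s=manip.sense();print(s['q'].round(2),(tool(np.radians(22.1),np.radians(-50)).inv()*R.from_quat(s['tool_rot'])).as_rotvec().round(4))
cv2.imwrite('pics/rot1.png',np.hstack([cv2.resize(viewer.snapshot('top')[120:320,140:340],(400,400)),cv2.resize(viewer.snapshot('side')[180:380,200:400],(400,400))]))
E
```

```text
t: 5.37
tcp_pos: [0.5592, 0.2292, 0.1563]
tool_rot: [0.522, 0.782, 0.194, -0.278]
force: [1.6, 0.1, -1.8]
finger_gap: 0.684
gripper_force: 85.8
t: 6.2
tcp_pos: [0.5572, 0.229, 0.1523]
tool_rot: [0.555, 0.827, -0.044, 0.072]
force: [-0.1, -0.3, -2.6]
finger_gap: 0.681
gripper_force: 85.7
t: 7.03
tcp_pos: [0.5567, 0.2294, 0.1505]
tool_rot: [0.505, 0.752, -0.234, 0.352]
force: [-0.0, 0.1, -1.6]
finger_gap: 0.676
gripper_force: 85.8
[ 0.58  0.79  1.51 -0.92  1.24  0.69] [-0.0058 -0.0011 -0.0007]
```

View pics/rot1.png

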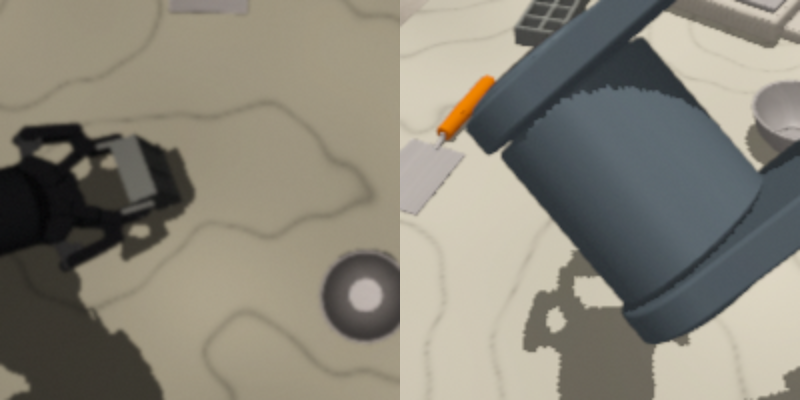

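The top crop shows the mould upright: the end face is at about (135,168) and the back faces the gripper. I'll lower it to the bench.

```bash

python3 -m creep '[{"slide":[1.05,0,0.88],"angular":[0.003,0,0],"claw":-1},{"slide":[1.05,0,0.88],"angular":[0.003,0,0],"claw":-1},{"slide":[1.05,0,0.88],"angular":[0,0,0],"claw":-1},{"slide":[1.05,0,0.88],"angular":[0,0,0],"claw":-1},{"slide":[0.23,0,0.2],"angular":[0,0,0],"claw":-1},{"slide":[0,0,0],"angular":[0,0,0],"claw":-1},{"slide":[0,0,0],"angular":[0,0,0],"claw":-1}]'
python3 -m creep '[{"slide":[0.15,0,0.13],"angular":[0,0,0],"claw":-1},{"slide":[0,0,0],"angular":[0,0,0],"claw":-1}]'
```

```text
t: 7.72
tcp_pos: [0.5583, 0.2286, 0.0945]
tool_rot: [0.507, 0.751, -0.236, 0.352]
force: [-0.2, 1.2, -1.0]
finger_gap: 0.685
gripper_force: 85.8
t: 7.88
tcp_pos: [0.5586, 0.229, 0.0933]
tool_rot: [0.507, 0.75, -0.235, 0.353]
force: [0.4, 0.2, -1.5]
finger_gap: 0.68
gripper_force: 85.8
```

```bash

python3 -m creep '[{"slide":[0.3,0,0.26],"angular":[0,0,0],"claw":-1},{"slide":[0,0,0],"angular":[0,0,0],"claw":-1}]'
python3 -m creep '[{"slide":[0.15,0,0.13],"angular":[0,0,0],"claw":-1},{"slide":[0,0,0],"angular":[0,0,0],"claw":-1}]'
python3 -m creep '[{"slide":[0.15,0,0.13],"angular":[0,0,0],"claw":-1},{"slide":[0,0,0],"angular":[0,0,0],"claw":-1}]'
```

```text
t: 8.05
tcp_pos: [0.5583, 0.2288, 0.0889]
tool_rot: [0.507, 0.751, -0.235, 0.352]
force: [0.7, -0.6, -1.3]
finger_gap: 0.679
gripper_force: 85.8
t: 8.22
tcp_pos: [0.5583, 0.2287, 0.0868]
tool_rot: [0.507, 0.751, -0.236, 0.352]
force: [-0.5, 0.3, -2.1]
finger_gap: 0.678
gripper_force: 85.8
t: 8.38
tcp_pos: [0.5585, 0.2285, 0.0866]
tool_rot: [0.507, 0.75, -0.236, 0.354]
force: [-2.6, 0.6, 4.6]
finger_gap: 0.678
gripper_force: 86.4
```

```bash

python3 -m creep '[{"slide":[0,0,0],"angular":[0,0,0],"claw":0.45},{"slide":[0,0,0],"angular":[0,0,0],"claw":0.55},{"slide":[0,0,0],"angular":[0,0,0],"claw":0.7},{"slide":[0,0,0],"angular":[0,0,0],"claw":1},{"slide":[0,0,0],"angular":[0,0,0],"claw":1},{"slide":[0,0,0],"angular":[0,0,0],"claw":1}]'
python3 -m creep '[{"slide":[0,0,-0.5],"angular":[0,0,0],"claw":1},{"slide":[0,0,-1],"angular":[0,0,0],"claw":1},{"slide":[0,0,-2.5],"angular":[0,0,0],"claw":1},{"slide":[0,0,-3],"angular":[0,0,0],"claw":1},{"slide":[0,0,-3],"angular":[0,0,0],"claw":1},{"slide":[0,0,-3],"angular":[0,0,0],"claw":1},{"slide":[0,0,-2],"angular":[0,0,0],"claw":1},{"slide":[0,0,0],"angular":[0,0,0],"claw":1}]'
python3 - <<'E'
from h import *
import cv2
cv2.imwrite('pics/stand.png',np.hstack([cv2.resize(viewer.snapshot('top')[150:270,160:280],(400,400),interpolation=3),cv2.resize(viewer.snapshot('side')[200:380,220:400],(400,400),interpolation=3)]))
E
```

```text
t: 8.88
tcp_pos: [0.5585, 0.2286, 0.085]
tool_rot: [0.507, 0.75, -0.236, 0.352]
force: [0.2, -0.5, -0.1]
finger_gap: 0.997
gripper_force: 0.0
t: 9.55
tcp_pos: [0.515, 0.3402, 0.1849]
tool_rot: [0.507, 0.751, -0.231, 0.354]
force: [1.3, -0.2, -0.5]
finger_gap: 1.002
gripper_force: 0.0
```

View pics/stand.png

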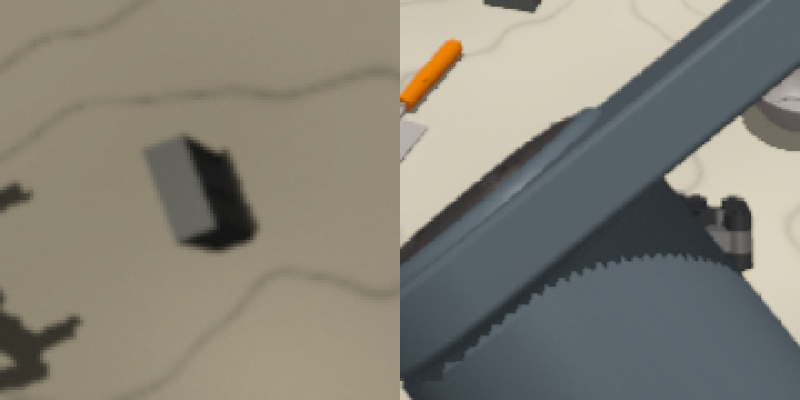

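The mould stands upright. In the top crop its end-face corners, converted to image pixels, are (203.5,195), (215.2,190.5), (224.8,219) and (213.4,222.9).

```bash
python3 - <<'E'
from h import *
M=P("top")
def onz(u,z):
    A=np.array([u[0]*M[2]-M[0],u[1]*M[2]-M[1]]); return np.append(np.linalg.solve(A[:,:2],-A[:,3]-A[:,2]*z),z)
X=np.array([onz(p,.13) for p in [(203.5,195),(215.2,190.5),(224.8,219),(213.4,222.9)]])
print(X.round(4),X.mean(0).round(4)); e=[X[0]-X[3],X[1]-X[2]]
print('widths',[np.linalg.norm(v).round(4) for v in e],'yaw',[np.degrees(np.arctan2(v[1],v[0])).round(1) for v in e])
np.save('st.npy',X.mean(0))
u=np.array([np.cos(np.radians(-67.9)),np.sin(np.radians(-67.9)),0]);c=X.mean(0)*[1,1,0]; y=np.radians(22.1)
print('held expectation', ((np.array([.5585,.2286,0])-c)@u).round(4))
a=plan(c+[0,0,.30],tool(y,0),10)
T=tool(y,np.radians(50)); g=c-.001*u+[0,0,.088]; d=T.apply([0,0,1])
b=plan(g-.14*d,T,10,start=a); plan(g,T,6,start=b)
E
```

```text
[[0.5793 0.2498 0.13  ]
 [0.5884 0.2265 0.13  ]
 [0.5313 0.2061 0.13  ]
 [0.5235 0.2287 0.13  ]] [0.5556 0.2278 0.13  ]
widths [np.float64(0.0597), np.float64(0.0606)] yaw [np.float64(20.7), np.float64(19.6)]
held expectation 0.0003
10 rows: slide [-1.63 -0.02 -0.53] angular [ 0.0005  0.0875 -0.0002]
10 rows: slide [-1.5   0.    0.74] angular [0.     0.0873 0.    ]
6 rows: slide [-0.   -0.    2.33] angular [0. 0. 0.]
```

```bash

python3 -m creep '[{"slide":[-1.63,0,-0.53],"angular":[0,0.0875,0],"claw":1},{"slide":[-1.63,0,-0.53],"angular":[0,0.0875,0],"claw":1},{"slide":[-1.63,0,-0.53],"angular":[0,0.0875,0],"claw":1},{"slide":[-1.63,0,-0.53],"angular":[0,0.0875,0],"claw":1},{"slide":[-1.63,0,-0.53],"angular":[0,0.0875,0],"claw":1},{"slide":[-1.63,0,-0.53],"angular":[0,0.0875,0],"claw":1},{"slide":[-1.63,0,-0.53],"angular":[0,0.0875,0],"claw":1},{"slide":[-1.63,0,-0.53],"angular":[0,0.0875,0],"claw":1},{"slide":[-1.63,0,-0.53],"angular":[0,0.0875,0],"claw":1},{"slide":[-1.63,0,-0.53],"angular":[0,0.0875,0],"claw":1}]'
python3 -m creep '[{"slide":[-1.5,0,0.74],"angular":[0,0.0873,0],"claw":1},{"slide":[-1.5,0,0.74],"angular":[0,0.0873,0],"claw":1},{"slide":[-1.5,0,0.74],"angular":[0,0.0873,0],"claw":1},{"slide":[-1.5,0,0.74],"angular":[0,0.0873,0],"claw":1},{"slide":[-1.5,0,0.74],"angular":[0,0.0873,0],"claw":1},{"slide":[-1.5,0,0.74],"angular":[0,0.0873,0],"claw":1},{"slide":[-1.5,0,0.74],"angular":[0,0.0873,0],"claw":1},{"slide":[-1.5,0,0.74],"angular":[0,0.0873,0],"claw":1},{"slide":[-1.5,0,0.74],"angular":[0,0.0873,0],"claw":1},{"slide":[-1.5,0,0.74],"angular":[0,0.0873,0],"claw":1}]'
python3 -m creep '[{"slide":[0,0,0],"angular":[0,0,0],"claw":1},{"slide":[0,0,0],"angular":[0,0,0],"claw":1}]'
python3 - <<'E'
from h import *
import cv2
print(manip.sense()['q'].round(2))
u=np.array([np.cos(np.radians(-67.9)),np.sin(np.radians(-67.9)),0]);c=np.load('st.npy')*[1,1,0]
T=tool(np.radians(20.8),np.radians(50)); g=c-.001*u+[0,0,.088]; d=T.apply([0,0,1])
b=plan(g-.06*d,T,4); plan(g,T,5,start=b)
cv2.imwrite('pics/reg.png',np.hstack([cv2.resize(viewer.snapshot('top')[120:320,140:340],(400,400)),cv2.resize(viewer.snapshot('side')[180:380,200:400],(400,400))]))
E
```

```text
t: 10.48
tcp_pos: [0.5577, 0.2257, 0.2998]
tool_rot: [0.56, 0.829, 0.002, -0.001]
force: [-0.6, 0.2, -0.3]
finger_gap: 1.002
gripper_force: 0.0
t: 11.32
tcp_pos: [0.5983, 0.1264, 0.1765]
tool_rot: [0.507, 0.75, 0.239, -0.351]
force: [0.8, 0.6, -0.1]
finger_gap: 1.003
gripper_force: 0.0
t: 11.48
tcp_pos: [0.5972, 0.1271, 0.1751]
tool_rot: [0.508, 0.75, 0.237, -0.352]
force: [-0.4, 0.2, 0.2]
finger_gap: 0.999
gripper_force: 0.0
[-0.28  0.8   1.38  0.65  1.59 -0.87]
4 rows: slide [ 0.09 -0.06  2.  ] angular [-0.0039 -0.0008  0.0023]
5 rows: slide [ 0.  -0.   1.2] angular [0. 0. 0.]
```

View pics/reg.png

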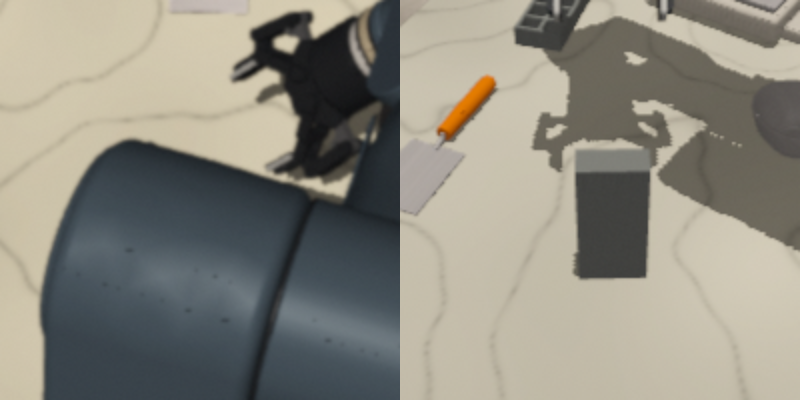

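Side crop: the mould stands square, with its top from (575,150) to (650,172), and the fingers are on its far side. I'll move in and grip.

```bash

python3 -m creep '[{"slide":[0.09,-0.06,2.0],"angular":[-0.004,-0.001,0.0023],"claw":1},{"slide":[0.09,-0.06,2.0],"angular":[-0.004,-0.001,0.0023],"claw":1},{"slide":[0.09,-0.06,2.0],"angular":[-0.004,-0.001,0.0023],"claw":1},{"slide":[0.09,-0.06,2.0],"angular":[-0.004,-0.001,0.0023],"claw":1},{"slide":[0,0,1.2],"angular":[0,0,0],"claw":1},{"slide":[0,0,1.2],"angular":[0,0,0],"claw":1},{"slide":[0,0,1.2],"angular":[0,0,0],"claw":1},{"slide":[0,0,1.2],"angular":[0,0,0],"claw":1},{"slide":[0,0,0],"angular":[0,0,0],"claw":1}]'
python3 - <<'E'
from h import *
u=np.array([np.cos(np.radians(-67.9)),np.sin(np.radians(-67.9)),0]);c=np.load('st.npy')*[1,1,0]
T=tool(np.radians(20.8),np.radians(50)); g=c-.001*u+[0,0,.088]
plan(g,T,1)
E
```

```text
t: 12.33
tcp_pos: [0.5586, 0.2228, 0.0974]
tool_rot: [0.512, 0.749, 0.24, -0.346]
force: [-1.0, -0.8, -0.8]
finger_gap: 1.001
gripper_force: 0.0
1 rows: slide [-0.29 -0.1   1.12] angular [-0.0008  0.0032  0.0073]
```

```bash

python3 -m creep '[{"slide":[-0.2,-0.1,1.1],"angular":[0,0.003,0.006],"claw":1},{"slide":[0,0,0],"angular":[0,0,0],"claw":0.6},{"slide":[0,0,0],"angular":[0,0,0],"claw":0.4},{"slide":[0,0,0],"angular":[0,0,0],"claw":0.2},{"slide":[0,0,0],"angular":[0,0,0],"claw":-1},{"slide":[0,0,0],"angular":[0,0,0],"claw":-1},{"slide":[0,0,0],"angular":[0,0,0],"claw":-1},{"slide":[0,0,0],"angular":[0,0,0],"claw":-1}]' 80
python3 - <<'E'
from h import *
s=manip.sense();print((tool(np.radians(20.8),np.radians(50)).inv()*R.from_quat(s['tool_rot'])).as_rotvec().round(4), ((s['tcp_pos']-np.load('st.npy'))@[.376,-.926,0]).round(4))
E
```

```text
t: 13.0
tcp_pos: [0.5573, 0.2272, 0.0898]
tool_rot: [0.515, 0.746, 0.241, -0.346]
force: [0.8, -0.2, 1.3]
finger_gap: 0.673
gripper_force: 85.0
[-0.0033 -0.0014 -0.0018] 0.0011
```

```bash

python3 -m creep '[{"slide":[0.4,0,-0.3],"angular":[0,0,0],"claw":-1},{"slide":[1.5,0,-1.3],"angular":[0,0,0],"claw":-1},{"slide":[2.3,0,-1.9],"angular":[0,0,0],"claw":-1},{"slide":[2.3,0,-1.9],"angular":[0,0,0],"claw":-1},{"slide":[2.3,0,-1.9],"angular":[0,0,0],"claw":-1},{"slide":[2.3,0,-1.9],"angular":[0,0,0],"claw":-1},{"slide":[0.6,0,-0.5],"angular":[0,0,0],"claw":-1},{"slide":[0,0,0],"angular":[0,0,0],"claw":-1}]'
python3 - <<'E'
from h import *
M=P("top")
def onz(u,z):
    A=np.array([u[0]*M[2]-M[0],u[1]*M[2]-M[1]]); return np.append(np.linalg.solve(A[:,:2],-A[:,3]-A[:,2]*z),z)
X=np.array([onz(p,.05) for p in [(423.5,163),(504,181),(487,259),(409,243)]]);pc=X.mean(0)
yaw=np.degrees([np.arctan2(*(v[1::-1])) for v in(X[0]-X[3],X[1]-X[2],)]),np.degrees([np.arctan2(*(v[1::-1]))+np.pi/2 for v in (X[1]-X[0],X[2]-X[3])])
print(pc.round(4),yaw); py=np.mean(yaw); np.save('plate.npy',np.append(pc,py))
Xp=np.array([np.cos(np.radians(py-90)),np.sin(np.radians(py-90)),0])
f=pc-.0248*Xp; f[2]=.0641
p=f.copy();p[2]=manip.sense()['tcp_pos'][2]
a=plan(p,tool(np.radians(py),np.radians(50)),18)
q=p.copy();q[2]=.16
b=plan(q,tool(np.radians(py),np.radians(-40)),18,start=a)
plan(f,tool(np.radians(py),np.radians(-40)),5,start=b); print(f)
E
```

```text
t: 13.67
tcp_pos: [0.5569, 0.2281, 0.2437]
tool_rot: [0.514, 0.748, 0.242, -0.344]
force: [0.6, -0.1, -1.8]
finger_gap: 0.67
gripper_force: 85.4
[ 0.5525 -0.2729  0.05  ] (array([-11.31535052, -14.19611315]), array([-12.96282223, -11.59463199]))
18 rows: slide [-1.72 -0.23 -2.05] angular [-0.0244  0.0001  0.0211]
18 rows: slide [-0.07 -0.    0.51] angular [-0.     -0.0873  0.    ]
5 rows: slide [1.23 0.   1.47] angular [0. 0. 0.]
[ 0.55783661 -0.24869486  0.0641    ]
```

```bash

python3 -m creep '[{"slide":[-0.9,-0.12,-1.03],"angular":[-0.0122,0,0.0106],"claw":-1},{"slide":[-1.72,-0.23,-2.05],"angular":[-0.0244,0,0.0211],"claw":-1},{"slide":[-1.72,-0.23,-2.05],"angular":[-0.0244,0,0.0211],"claw":-1},{"slide":[-1.72,-0.23,-2.05],"angular":[-0.0244,0,0.0211],"claw":-1},{"slide":[-1.72,-0.23,-2.05],"angular":[-0.0244,0,0.0211],"claw":-1},{"slide":[-1.72,-0.23,-2.05],"angular":[-0.0244,0,0.0211],"claw":-1},{"slide":[-1.72,-0.23,-2.05],"angular":[-0.0244,0,0.0211],"claw":-1},{"slide":[-1.72,-0.23,-2.05],"angular":[-0.0244,0,0.0211],"claw":-1},{"slide":[-1.72,-0.23,-2.05],"angular":[-0.0244,0,0.0211],"claw":-1},{"slide":[-1.72,-0.23,-2.05],"angular":[-0.0244,0,0.0211],"claw":-1}]'
python3 -m creep '[{"slide":[-1.72,-0.23,-2.05],"angular":[-0.0244,0,0.0211],"claw":-1},{"slide":[-1.72,-0.23,-2.05],"angular":[-0.0244,0,0.0211],"claw":-1},{"slide":[-1.72,-0.23,-2.05],"angular":[-0.0244,0,0.0211],"claw":-1},{"slide":[-1.72,-0.23,-2.05],"angular":[-0.0244,0,0.0211],"claw":-1},{"slide":[-1.72,-0.23,-2.05],"angular":[-0.0244,0,0.0211],"claw":-1},{"slide":[-1.72,-0.23,-2.05],"angular":[-0.0244,0,0.0211],"claw":-1},{"slide":[-1.72,-0.23,-2.05],"angular":[-0.0244,0,0.0211],"claw":-1},{"slide":[-1.72,-0.23,-2.05],"angular":[-0.0244,0,0.0211],"claw":-1},{"slide":[-0.8,-0.1,-1.0],"angular":[-0.0122,0,0.0106],"claw":-1},{"slide":[0,0,0],"angular":[0,0,0],"claw":-1}]'
python3 -c "
from h import *
print(manip.sense()['q'].round(2))
py=np.radians(np.load('plate.npy')[3]); plan([.5578,-.2487,.16],tool(py,np.radians(-40)),18)"
```

```text
t: 14.5
tcp_pos: [0.5903, -0.0259, 0.2386]
tool_rot: [0.625, 0.657, 0.289, -0.309]
force: [0.4, -1.0, -0.5]
finger_gap: 0.671
gripper_force: 85.4
t: 15.33
tcp_pos: [0.5556, -0.2517, 0.2397]
tool_rot: [0.71, 0.564, 0.327, -0.266]
force: [-0.8, -0.8, -1.8]
finger_gap: 0.672
gripper_force: 85.5
[-0.91  0.73  1.33  0.63  1.71 -0.8 ]
18 rows: slide [-0.04  0.01  0.49] angular [-0.0005 -0.0872 -0.0004]
```

```bash

python3 -m creep '[{"slide":[-0.04,0,0.49],"angular":[0,-0.0872,0],"claw":-1},{"slide":[-0.04,0,0.49],"angular":[0,-0.0872,0],"claw":-1},{"slide":[-0.04,0,0.49],"angular":[0,-0.0872,0],"claw":-1},{"slide":[-0.04,0,0.49],"angular":[0,-0.0872,0],"claw":-1},{"slide":[-0.04,0,0.49],"angular":[0,-0.0872,0],"claw":-1},{"slide":[-0.04,0,0.49],"angular":[0,-0.0872,0],"claw":-1},{"slide":[-0.04,0,0.49],"angular":[0,-0.0872,0],"claw":-1},{"slide":[-0.04,0,0.49],"angular":[0,-0.0872,0],"claw":-1},{"slide":[-0.04,0,0.49],"angular":[0,-0.0872,0],"claw":-1},{"slide":[-0.04,0,0.49],"angular":[0,-0.0872,0],"claw":-1}]'
python3 -m creep '[{"slide":[-0.04,0,0.49],"angular":[0,-0.0872,0],"claw":-1},{"slide":[-0.04,0,0.49],"angular":[0,-0.0872,0],"claw":-1},{"slide":[-0.04,0,0.49],"angular":[0,-0.0872,0],"claw":-1},{"slide":[-0.04,0,0.49],"angular":[0,-0.0872,0],"claw":-1},{"slide":[-0.04,0,0.49],"angular":[0,-0.0872,0],"claw":-1},{"slide":[-0.04,0,0.49],"angular":[0,-0.0872,0],"claw":-1},{"slide":[-0.04,0,0.49],"angular":[0,-0.0872,0],"claw":-1},{"slide":[-0.04,0,0.49],"angular":[0,-0.0872,0],"claw":-1},{"slide":[0,0,0],"angular":[0,0,0],"claw":-1},{"slide":[0,0,0],"angular":[0,0,0],"claw":-1}]'
python3 - <<'E'
from h import *
import cv2
print(manip.sense()['q'].round(2))
py=np.radians(np.load('plate.npy')[3]); T=tool(py,np.radians(-40)); a=plan([.5578,-.2487,.080],T,5); plan([.5578,-.2487,.064],T,4,start=a)
cv2.imwrite('pics/rot2.png',np.hstack([cv2.resize(viewer.snapshot('top')[120:320,360:560],(400,400)),cv2.resize(viewer.snapshot('side')[80:230,300:450],(400,400))]))
E
```

```text
t: 16.17
tcp_pos: [0.5605, -0.2279, 0.1974]
tool_rot: [0.779, 0.627, -0.004, -0.002]
force: [-0.3, 0.1, -1.9]
finger_gap: 0.677
gripper_force: 85.5
t: 17.0
tcp_pos: [0.5567, -0.2419, 0.1603]
tool_rot: [0.731, 0.591, -0.269, 0.21]
force: [0.2, -0.7, -1.4]
finger_gap: 0.675
gripper_force: 85.4
[-0.28  0.68  1.6  -0.85  1.02  0.46]
5 rows: slide [0.93 0.06 1.31] angular [-0.0014 -0.0004  0.0018]
4 rows: slide [0.26 0.   0.31] angular [0. 0. 0.]
```

View pics/rot2.png

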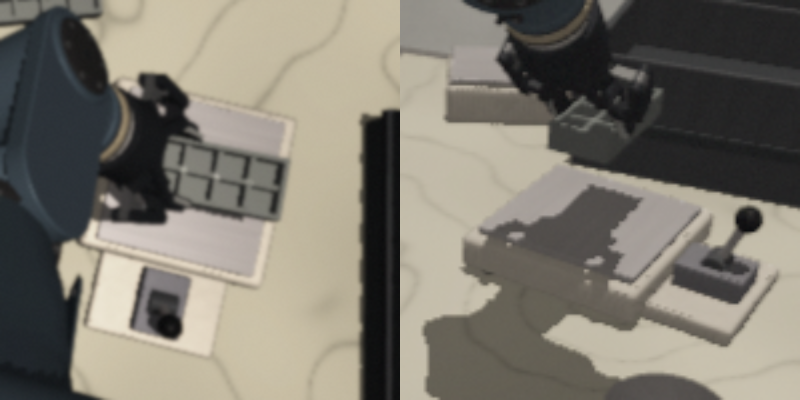

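The mould is held cavities up and parallel to the plate, with its far edge from (286,155) to (275,218) in the top crop. I'll lower it.

```bash

python3 -m creep '[{"slide":[0.93,0.06,1.31],"angular":[-0.0014,0,0.0018],"claw":-1},{"slide":[0.93,0.06,1.31],"angular":[-0.0014,0,0.0018],"claw":-1},{"slide":[0.93,0.06,1.31],"angular":[-0.0014,0,0.0018],"claw":-1},{"slide":[0.93,0.06,1.31],"angular":[-0.0014,0,0.0018],"claw":-1},{"slide":[0.93,0.06,1.31],"angular":[-0.0014,0,0.0018],"claw":-1},{"slide":[0,0,0],"angular":[0,0,0],"claw":-1}]'
python3 -m creep '[{"slide":[0.26,0,0.31],"angular":[0,0,0],"claw":-1},{"slide":[0.26,0,0.31],"angular":[0,0,0],"claw":-1},{"slide":[0,0,0],"angular":[0,0,0],"claw":-1}]'
python3 -c "
from h import *
s=manip.sense();py=np.radians(np.load('plate.npy')[3]); T=tool(py,np.radians(-40)); plan([.5578,-.2487,.064],T,2)"
```

```text
t: 17.6
tcp_pos: [0.5577, -0.252, 0.0806]
tool_rot: [0.735, 0.586, -0.266, 0.214]
force: [0.3, 0.1, -1.2]
finger_gap: 0.679
gripper_force: 85.4
t: 17.85
tcp_pos: [0.5595, -0.2517, 0.075]
tool_rot: [0.734, 0.586, -0.265, 0.216]
force: [-0.0, 1.8, -2.0]
finger_gap: 0.675
gripper_force: 85.5
2 rows: slide [ 0.45 -0.12  0.34] angular [ 0.0017  0.0002 -0.0033]
```

```bash

python3 -m creep '[{"slide":[0.26,0,0.31],"angular":[0,0,0],"claw":-1},{"slide":[0,0,0],"angular":[0,0,0],"claw":-1},{"slide":[0,0,0],"angular":[0,0,0],"claw":-1}]'
python3 -m creep '[{"slide":[0.13,0,0.15],"angular":[0,0,0],"claw":-1},{"slide":[0,0,0],"angular":[0,0,0],"claw":-1}]'
python3 -m creep '[{"slide":[0.13,0,0.15],"angular":[0,0,0],"claw":-1},{"slide":[0,0,0],"angular":[0,0,0],"claw":-1}]'
```

```text
t: 18.1
tcp_pos: [0.5593, -0.2514, 0.0707]
tool_rot: [0.734, 0.586, -0.266, 0.216]
force: [-1.0, 0.0, -1.6]
finger_gap: 0.675
gripper_force: 85.5
t: 18.27
tcp_pos: [0.5593, -0.2512, 0.0683]
tool_rot: [0.734, 0.586, -0.266, 0.216]
force: [-0.5, 0.0, -0.5]
finger_gap: 0.674
gripper_force: 85.5
t: 18.43
tcp_pos: [0.5594, -0.2515, 0.0665]
tool_rot: [0.734, 0.586, -0.266, 0.216]
force: [-0.5, 0.8, 0.1]
finger_gap: 0.68
gripper_force: 85.7
```

```bash

python3 -m creep '[{"slide":[0.1,0,0.12],"angular":[0,0,0],"claw":-1},{"slide":[0,0,0],"angular":[0,0,0],"claw":-1}]'
python3 -m creep '[{"slide":[0.1,0,0.12],"angular":[0,0,0],"claw":-1},{"slide":[0,0,0],"angular":[0,0,0],"claw":-1}]'
```

```text
t: 18.6
tcp_pos: [0.5595, -0.2515, 0.0665]
tool_rot: [0.734, 0.586, -0.266, 0.217]
force: [-0.7, 2.3, 6.1]
finger_gap: 0.674
gripper_force: 86.5
t: 18.77
tcp_pos: [0.5595, -0.2516, 0.0664]
tool_rot: [0.733, 0.586, -0.267, 0.218]
force: [-1.0, 5.1, 12.7]
finger_gap: 0.673
gripper_force: 87.3
```

```bash

python3 -m creep '[{"slide":[-0.06,0,-0.08],"angular":[0,0,0],"claw":0.45},{"slide":[0,0,0],"angular":[0,0,0],"claw":0.55},{"slide":[0,0,0],"angular":[0,0,0],"claw":0.7},{"slide":[0,0,0],"angular":[0,0,0],"claw":1},{"slide":[0,0,0],"angular":[0,0,0],"claw":1},{"slide":[0,0,0],"angular":[0,0,0],"claw":1}]'
python3 -m creep '[{"slide":[0,0,-0.5],"angular":[0,0,0],"claw":1},{"slide":[0,0,-1],"angular":[0,0,0],"claw":1},{"slide":[0,0,-2.5],"angular":[0,0,0],"claw":1},{"slide":[0,0,-3],"angular":[0,0,0],"claw":1},{"slide":[0,0,-3],"angular":[0,0,0],"claw":1},{"slide":[0,0,-3],"angular":[0,0,0],"claw":1},{"slide":[0,0,-2],"angular":[0,0,0],"claw":1},{"slide":[0,0,0],"angular":[0,0,0],"claw":1},{"slide":[0,0,0],"angular":[0,0,0],"claw":1}]'
python3 - <<'E'
from h import *
import cv2
cv2.imwrite('pics/placed.png',np.hstack([cv2.resize(viewer.snapshot('top')[140:300,370:530],(400,400)),cv2.resize(viewer.snapshot('side')[90:230,310:450],(400,400))]))
E
```

```text
t: 19.27
tcp_pos: [0.5591, -0.2514, 0.0639]
tool_rot: [0.734, 0.586, -0.266, 0.216]
force: [-1.6, 0.7, 0.0]
finger_gap: 1.002
gripper_force: 0.0
t: 20.02
tcp_pos: [0.5805, -0.156, 0.1805]
tool_rot: [0.734, 0.587, -0.264, 0.217]
force: [-0.6, -0.6, -0.7]
finger_gap: 0.999
gripper_force: 0.0
```

View pics/placed.png

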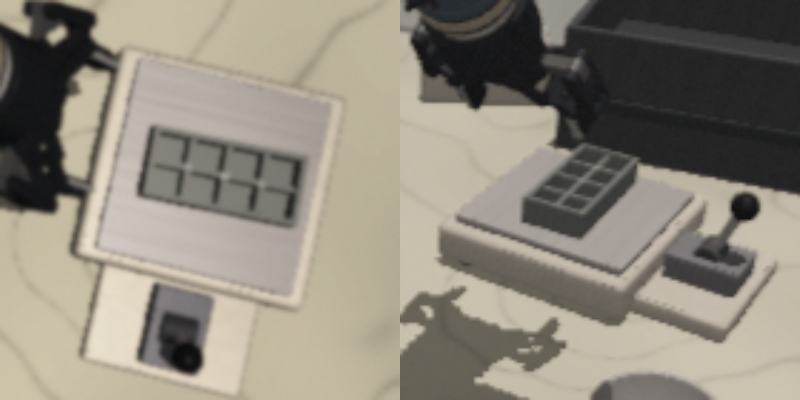

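The mould lies square on the plate, centre at (222,175) in the crop against the plate centre at about (217,175), roughly 4 mm off. Next I'll plan the lever push with the fingers shut.

```bash
python3 - <<'E'
from h import *
d=np.load('plate.npy');pc=d[:3];py=np.radians(d[3]); ex=np.array([np.cos(py),np.sin(py),0]);ey=np.array([-ex[1],ex[0],0])
b=np.array([.4033,-.2355,0])-pc; print('ball plate xy',(b@ex).round(4),(b@ey).round(4))
s=manip.sense()
T=tool(py,0)
def w(x,y,z): return np.append((pc+x*ex+y*ey)[:2],z)
a=plan(s['tcp_pos']+[-.05,.0,.08],T,8)
b=plan(w(-.205,.002,.22),T,8,start=a); c=plan(w(-.205,.002,.082),T,5,start=b); plan(w(-.13,.002,.082),T,10,start=c)
E
```

```text
ball plate xy -0.1537 0.0042
8 rows: slide [-0.52 -0.61 -0.89] angular [ 0.0004  0.0874 -0.0005]
8 rows: slide [-1.32 -1.96  0.48] angular [0. 0. 0.]
5 rows: slide [0.   0.   2.76] angular [0. 0. 0.]
10 rows: slide [0.   0.75 0.  ] angular [0. 0. 0.]
```

```bash

python3 -m creep '[{"slide":[-0.52,-0.61,-0.89],"angular":[0,0.0874,0],"claw":1},{"slide":[-0.52,-0.61,-0.89],"angular":[0,0.0874,0],"claw":1},{"slide":[-0.52,-0.61,-0.89],"angular":[0,0.0874,0],"claw":-1},{"slide":[-0.52,-0.61,-0.89],"angular":[0,0.0874,0],"claw":-1},{"slide":[-0.52,-0.61,-0.89],"angular":[0,0.0874,0],"claw":-1},{"slide":[-0.52,-0.61,-0.89],"angular":[0,0.0874,0],"claw":-1},{"slide":[-0.52,-0.61,-0.89],"angular":[0,0.0874,0],"claw":-1},{"slide":[-0.52,-0.61,-0.89],"angular":[0,0.0874,0],"claw":-1}]'
python3 -m creep '[{"slide":[-1.32,-1.96,0.48],"angular":[0,0,0],"claw":-1},{"slide":[-1.32,-1.96,0.48],"angular":[0,0,0],"claw":-1},{"slide":[-1.32,-1.96,0.48],"angular":[0,0,0],"claw":-1},{"slide":[-1.32,-1.96,0.48],"angular":[0,0,0],"claw":-1},{"slide":[-1.32,-1.96,0.48],"angular":[0,0,0],"claw":-1},{"slide":[-1.32,-1.96,0.48],"angular":[0,0,0],"claw":-1},{"slide":[-1.32,-1.96,0.48],"angular":[0,0,0],"claw":-1},{"slide":[-1.32,-1.96,0.48],"angular":[0,0,0],"claw":-1},{"slide":[0,0,0],"angular":[0,0,0],"claw":-1},{"slide":[0,0,0],"angular":[0,0,0],"claw":-1}]'
cat >> h.py <<'E'
def inplate():
    d=np.load('plate.npy');py=np.radians(d[3]); s=manip.sense(); v=s['tcp_pos']-d[:3]; f=s['force']
    c,n=np.cos(py),np.sin(py); print('plate xy',round(c*v[0]+n*v[1],4),round(-n*v[0]+c*v[1],4),'z',s['tcp_pos'][2].round(4),'Fx',round(c*f[0]+n*f[1],1),'q',s['q'].round(2))
    return tool(py,0),lambda x,y,z: np.append(d[:2]+np.array([c*x-n*y,n*x+c*y]),z)
E
python3 -c "
from h import *
T,w=inplate(); plan(w(-.205,.002,.082),T,6)"
```

```text
t: 20.78
tcp_pos: [0.5281, -0.1575, 0.2585]
tool_rot: [0.781, 0.624, 0.003, 0.0]
force: [-0.6, -0.3, -0.2]
finger_gap: 0.148
gripper_force: 0.0
t: 21.62
tcp_pos: [0.3517, -0.2258, 0.2185]
tool_rot: [0.782, 0.623, 0.002, 0.0]
force: [0.2, 0.8, 0.0]
finger_gap: 0.001
gripper_force: 0.0
plate xy -0.2062 0.0025 z 0.2185 Fx -0.0 q [-0.84  0.27  1.94  0.    0.93 -0.62]
6 rows: slide [-0.01  0.02  2.27] angular [ 0.0005 -0.0004 -0.0011]
```

```bash

python3 -m creep '[{"slide":[0,0,2.3],"angular":[0,0,0],"claw":-1},{"slide":[0,0,2.3],"angular":[0,0,0],"claw":-1},{"slide":[0,0,2.3],"angular":[0,0,0],"claw":-1},{"slide":[0,0,2.3],"angular":[0,0,0],"claw":-1},{"slide":[0,0,2.3],"angular":[0,0,0],"claw":-1},{"slide":[0,0,2.1],"angular":[0,0,0],"claw":-1},{"slide":[0,0,0],"angular":[0,0,0],"claw":-1}]'
python3 -m creep '[{"slide":[0,0.75,0],"angular":[0,0,0],"claw":-1},{"slide":[0,0.75,0],"angular":[0,0,0],"claw":-1},{"slide":[0,0.75,0],"angular":[0,0,0],"claw":-1},{"slide":[0,0.75,0],"angular":[0,0,0],"claw":-1},{"slide":[0,0.75,0],"angular":[0,0,0],"claw":-1},{"slide":[0,0,0],"angular":[0,0,0],"claw":-1}]'
python3 -c "
from h import *
inplate()"
```

```text
t: 22.2
tcp_pos: [0.3535, -0.2244, 0.0804]
tool_rot: [0.781, 0.625, 0.002, -0.001]
force: [0.5, 0.5, -0.5]
finger_gap: 0.001
gripper_force: 0.0
t: 22.7
tcp_pos: [0.3931, -0.2352, 0.0848]
tool_rot: [0.78, 0.625, 0.002, 0.004]
force: [-0.2, -0.8, -0.3]
finger_gap: 0.0
gripper_force: 0.0
plate xy -0.1637 0.0023 z 0.0848 Fx -0.1 q [-0.79  0.57  1.98  0.01  0.59 -0.57]
```

```bash

python3 -m creep '[{"slide":[0,0.6,0],"angular":[0,0,0],"claw":-1},{"slide":[0,0.6,0],"angular":[0,0,0],"claw":-1},{"slide":[0,0.6,0],"angular":[0,0,0],"claw":-1},{"slide":[0,0.6,0],"angular":[0,0,0],"claw":-1},{"slide":[0,0.6,0],"angular":[0,0,0],"claw":-1},{"slide":[0,0,0],"angular":[0,0,0],"claw":-1}]'
python3 - <<'E'
from h import *
import cv2
inplate()
cv2.imwrite('pics/push.png',np.hstack([cv2.resize(viewer.snapshot('top')[140:300,370:530],(400,400)),cv2.resize(viewer.snapshot('side')[90:230,310:450],(400,400))]))
E
```

```text
t: 23.2
tcp_pos: [0.4216, -0.2414, 0.0839]
tool_rot: [0.781, 0.625, 0.002, 0.003]
force: [0.4, -0.3, 0.0]
finger_gap: -0.001
gripper_force: 0.0
plate xy -0.1346 0.0024 z 0.0839 Fx 0.5 q [-0.75  0.59  1.91  0.01  0.64 -0.54]
```

View pics/push.png

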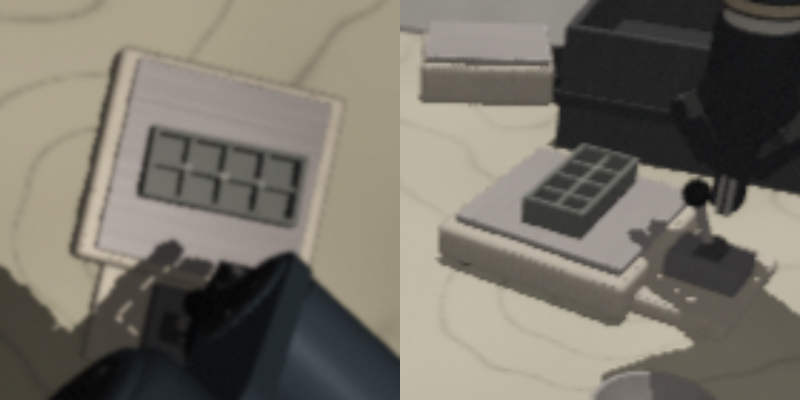

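The ball, at (697,193) in the side crop, now leans slightly past vertical towards the plate. The mould hasn't moved. I'll keep pushing until the force shows the end stop.

```bash

for k in 1; do python3 -m creep '[{"slide":[0,0.4,0],"angular":[0,0,0],"claw":-1},{"slide":[0,0.4,0],"angular":[0,0,0],"claw":-1},{"slide":[0,0,0],"angular":[0,0,0],"claw":-1}]' >/dev/null; python3 -c "
from h import *
inplate()"; done
python3 -m creep '[{"slide":[0,0.3,0],"angular":[0,0,0],"claw":-1},{"slide":[0,0,0],"angular":[0,0,0],"claw":-1}]' >/dev/null; python3 -c "
from h import *
inplate()"
python3 -m creep '[{"slide":[0,0.3,0],"angular":[0,0,0],"claw":-1},{"slide":[0,0,0],"angular":[0,0,0],"claw":-1}]' >/dev/null; python3 -c "
from h import *
inplate()"
```

```text
plate xy -0.1283 0.0031 z 0.0839 Fx -0.6 q [-0.74  0.6   1.89  0.01  0.65 -0.53]
plate xy -0.1277 0.0033 z 0.0837 Fx -6.4 q [-0.74  0.6   1.89  0.    0.66 -0.52]
plate xy -0.1274 0.0037 z 0.0836 Fx -12.3 q [-0.74  0.6   1.88 -0.    0.67 -0.52]
```

The force climbs while the finger stays put, so this is the end stop. I'll hold there briefly, back off and lift clear.

```bash

python3 -m creep '[{"slide":[0,0.2,0],"angular":[0,0,0],"claw":-1},{"slide":[0,0,0],"angular":[0,0,0],"claw":-1},{"slide":[0,0,0],"angular":[0,0,0],"claw":-1},{"slide":[0,0,0],"angular":[0,0,0],"claw":-1}]'
python3 -m creep '[{"slide":[0,-1.0,0],"angular":[0,0,0],"claw":-1},{"slide":[0,-2.0,0],"angular":[0,0,0],"claw":-1},{"slide":[0,-2.0,0],"angular":[0,0,0],"claw":-1},{"slide":[0,-2.0,0],"angular":[0,0,0],"claw":-1},{"slide":[0,0,-3],"angular":[0,0,0],"claw":-1},{"slide":[0,0,-3],"angular":[0,0,0],"claw":-1},{"slide":[0,0,-3],"angular":[0,0,0],"claw":-1},{"slide":[0,0,-3],"angular":[0,0,0],"claw":-1},{"slide":[0,0,-3],"angular":[0,0,0],"claw":-1},{"slide":[0,0,0],"angular":[0,0,0],"claw":-1}]'
python3 - <<'E'
from h import *
import cv2
inplate()
im=viewer.snapshot('side');cv2.imwrite('pics/fin_side.png',im)
old=cv2.imread('pics/side0.png')
d=np.load('plate.npy');py=np.radians(d[3])
for a in (-.5,-.35,.3,.4,.5,.6,.7):
    x=-.135+.06*np.sin(a); X=d[:3]+np.array([np.cos(py)*x,np.sin(py)*x,-.01+.06*np.cos(a)]); u,v=proj('side',X).round().astype(int)
    pt=proj('side',X); print(a,pt.round(1),'now',im[v-1:v+2,u-1:u+2].mean().round(0),'start',old[v-1:v+2,u-1:u+2].mean().round(0))
g=cv2.cvtColor(im,6)
m=np.zeros_like(g);m[140:185,380:450]=(g[140:185,380:450]<35)*255
n,_,st,ce=cv2.connectedComponentsWithStats(m);print([(s[4],s[:4].tolist(),c.round(1).tolist()) for s,c in zip(st[1:],ce[1:]) if s[4]>15])
E
```

```text
t: 24.22
tcp_pos: [0.4291, -0.2416, 0.0836]
tool_rot: [0.78, 0.626, -0.001, -0.005]
force: [-16.1, -3.0, 6.8]
finger_gap: 0.004
gripper_force: 8.4
t: 25.05
tcp_pos: [0.3697, -0.2316, 0.2391]
tool_rot: [0.781, 0.625, 0.003, 0.009]
force: [0.6, -0.6, -0.2]
finger_gap: -0.001
gripper_force: 0.0
plate xy -0.1874 0.0007 z 0.2391 Fx 0.7 q [-0.82  0.25  1.89  0.    0.98 -0.6 ]
-0.5 [434.6 162.9] now 178.0 start 85.0
-0.35 [431.7 160.7] now 174.0 start 32.0
0.3 [417.  156.2] now 152.0 start 175.0
0.4 [414.7 156.3] now 61.0 start 175.0
0.5 [412.5 156.7] now 28.0 start 171.0
0.6 [410.4 157.2] now 26.0 start 162.0
0.7 [408.4 157.9] now 20.0 start 157.0
[(np.int32(20), [387, 140, 8, 5], [390.3, 141.8]), (np.int32(333), [399, 140, 51, 17], [428.2, 145.7]), (np.int32(52), [407, 154, 9, 8], [411.0, 157.9])]
```

The ball moved from (430.7,161.9) to (411,157.9) in the side view. I'll measure the travel more precisely using the same method on both pictures.

```bash
python3 - <<'E'
from h import *
import cv2
from scipy.optimize import minimize
d=np.load('plate.npy');py=np.radians(d[3])
ims={'start':cv2.imread('pics/side0.png'),'now':cv2.imread('pics/fin_side.png')}
def blob(im,box):
    x0,x1,y0,y1=box; g=cv2.cvtColor(im,6)[y0:y1,x0:x1]; m=(g<50).astype(np.uint8)
    n,l,st,ce=cv2.connectedComponentsWithStats(m,connectivity=4)
    for s,c in zip(st[1:],ce[1:]):
        if s[4]>20: print(s.tolist(),(c+[x0,y0]).round(2))
    print(g)
blob(ims['start'],(422,440,154,170)); blob(ims['now'],(402,420,151,166))
E
```

```text
[4, 4, 9, 9, 66] [430.09 162.17]
[[178 179 171 168 168 166 166 166 127  76  69  56  48  38  35  36  35  36]
 [177 177 177 177 178 179 179 180 173 168 168 167 167 128  75  69  62  50]
 [177 176 176 177 177 179 179 180 166 172 181 180 180 173 167 167 164 159]
 [176 176 174 175 176 152 133 116  92  96 112 145 172 181 180 179 177 173]
 [176 174 172 173 150  95  60  43  40  37  41  72 120 167 181 179 177 173]
 [178 176 174 159 109  42  29  30  43  54  43  31  54 135 173 180 178 173]
 [179 179 177 137  60  25  24  22  39  44  38  30  29 102 166 180 178 174]
 [181 180 180 129  25  22  23  25  28  37  32  28  27  69 160 182 181 178]
 [182 182 181 129  18  19  20  24  28  28  29  21  26  57 160 184 182 182]
 [184 183 182 129  13  16  15  22  23  20  24  20  21  54 160 185 185 185]
 [185 183 183 144  66  13  16  15  17  14  17  19  16 117 172 185 184 185]
 [186 185 185 156  87  19  15  15  18  12  14  12  83 161 184 186 186 186]
 [185 185 175 132  78  49  21  15  16  19  10  83 157 184 187 187 186 186]
 [186 186 153  97  76  74  63  96 104 128 163 175 182 187 187 187 187 187]
 [187 169 121  77
[... 592 characters left out ...]
 27  27 128 167 174 174]
 [156 156 157 156 107  23  18  23  27  30  29  27  26  25  97 160 176 174]
 [155 155 156 154 106  12  20  20  20  25  24  22  21  16 114 166 177 177]
 [156 156 155 155 110  31  18  18  19  18  15  19  15  19 150 177 177 178]
 [155 155 155 156 121  55  16  15  16  16  17  15  17  76 124 166 179 179]
 [154 156 156 156 151 113  52  14  16  14  18  13  56 132 133 152 175 179]
 [156 155 157 156 157 148 109  51  51  43  38  43  89 127 119 160 179 180]
 [157 156 156 157 156 135  99 153 177 131  70  74 105 109 111 163 181 181]
 [157 157 157 156 136 101 154 184 187 154  97  80 105 110 115 164 181 182]
 [158 158 158 138 104 154 183 186 181 151  96  77 102  97 138 174 182 182]]
```

```bash
python3 -c "
from h import *
T,w=inplate(); plan([.42,.08,.26],T,10)"
```

```text
plate xy -0.1886 0.0015 z 0.2368 Fx 0.1 q [-0.82  0.26  1.89  0.    0.98 -0.6 ]
10 rows: slide [ 3.14 -0.17 -0.24] angular [ 0.0014  0.0005 -0.0002]
```

```bash

python3 -m creep '[{"slide":[3.14,-0.17,-0.24],"angular":[0,0,0],"claw":-1},{"slide":[3.14,-0.17,-0.24],"angular":[0,0,0],"claw":-1},{"slide":[3.14,-0.17,-0.24],"angular":[0,0,0],"claw":-1},{"slide":[3.14,-0.17,-0.24],"angular":[0,0,0],"claw":-1},{"slide":[3.14,-0.17,-0.24],"angular":[0,0,0],"claw":-1},{"slide":[3.14,-0.17,-0.24],"angular":[0,0,0],"claw":-1},{"slide":[3.14,-0.17,-0.24],"angular":[0,0,0],"claw":-1},{"slide":[3.14,-0.17,-0.24],"angular":[0,0,0],"claw":-1},{"slide":[3.14,-0.17,-0.24],"angular":[0,0,0],"claw":-1},{"slide":[3.14,-0.17,-0.24],"angular":[0,0,0],"claw":-1}]'
python3 - <<'E'
from h import *
import cv2
from scipy.optimize import least_squares
im={'now':viewer.snapshot('top'),'start':cv2.imread('pics/top0.png')}
im2={'now':viewer.snapshot('side'),'start':cv2.imread('pics/side0.png')}
def blob(g,near):
    g=cv2.GaussianBlur(cv2.cvtColor(g,6),(0,0),.01) if 0 else cv2.cvtColor(g,6)
    n,l,st,ce=cv2.connectedComponentsWithStats((g<40).astype(np.uint8),connectivity=4)
    k=[(s[4],s[:4].tolist(),c.round(2).tolist()) for s,c in zip(st[1:],ce[1:]) if s[4]>8 and np.hypot(*(c-near))<16]; return k
for k in im: cv2.imwrite(f'pics/f_{k}.png',im[k])
print('top start',blob(im['start'],(445,283))); print('top now',blob(im['now'],(454,258)))
print('side start',blob(im2['start'],(430,162))); print('side now',blob(im2['now'],(411,158)))
d=np.load('plate.npy');py=np.radians(d[3])
for a in(-.5,-.4,-.3,.3,.4,.5,.6):
    x=-.135+.06*np.sin(a); X=d[:3]+np.array([np.cos(py)*x,np.sin(py)*x,-.01+.06*np.cos(a)]); print(a,proj('top',X).round(2),proj('side',X).round(2))
print(cv2.cvtColor(im['now'],6)[246:272,440:466])
E
```

```text
t: 25.93
tcp_pos: [0.4182, 0.0833, 0.2567]
tool_rot: [0.781, 0.625, 0.002, 0.002]
force: [0.7, -0.0, -0.9]
finger_gap: -0.0
gripper_force: 0.0
top start [(np.int32(243), [434, 266, 16, 23], [441.64, 277.65])]
top now [(np.int32(156), [436, 254, 19, 16], [446.39, 259.97])]
side start [(np.int32(57), [426, 159, 9, 8], [430.12, 162.6])]
side now []
-0.5 [445.9  288.58] [434.65 162.93]
-0.4 [446.73 286.03] [432.72 161.4 ]
-0.3 [447.51 283.34] [430.67 160.05]
0.3 [450.88 266.  ] [416.99 156.19]
0.4 [451.15 263.22] [414.73 156.31]
0.5 [451.34 260.57] [412.53 156.65]
0.6 [451.43 258.06] [410.42 157.2 ]
[[140 139 139 144 150 150 149 151 148 148 149 148 147 146 145 146 146 146
  145 145 143 142 143 141 140 139]
 [140 133 128 135 139 141 142 144 147 148 147 148 147 147 146 146 144 144
  144 144 143 143 142 141 141 140]
 [165 158 147 142 140 137 135 133 137 138 140 142 145 146 146 147 145 146
  144 143 142 143 142 142 142 142]
 [167 168 166 165 163 157 148 140 136 137 133 130 134 137 139 141 144 145
  143 142 143 143 142 141 140 140]
 [148 153 156 160 162 162 160 162 162 159 147 139 136 135 133
[... 1637 characters left out ...]
54 164 165
  163 163 163 162 160 161 161 161]
 [ 30  32  41  54  62  66  68  67  71  80  82  83  84  94 127 158 165 164
  163 163 161 162 162 162 162 161]
 [ 31  37  50  61  67  68  63  58  65  78  87  88  87  98 132 159 165 163
  164 162 162 162 163 162 163 162]
 [ 37  47  58  66  68  63  51  41  46  64  83  87  86 104 140 160 165 164
  164 164 164 164 163 163 163 162]
 [ 44  53  64  68  66  58  43  35  37  58  80  87  91 114 148 162 164 166
  166 164 165 164 163 163 163 163]
 [ 46  54  64  65  59  49  39  36  40  58  79  88  95 125 156 166 167 166
  167 167 166 166 165 164 164 163]
 [ 49  53  59  58  51  46  41  38  42  61  80  89 100 131 158 166 168 168
  168 167 168 167 165 164 163 162]]
```

Both views put the travel at roughly 0.85–0.9 rad, too close to the limit. There is plenty of time, so I'll push again, higher on the ball and harder.

```bash

python3 -m creep '[{"slide":[-3.1,0,0.2],"angular":[0,0,0],"claw":-1},{"slide":[-3.1,0,0.2],"angular":[0,0,0],"claw":-1},{"slide":[-3.1,0,0.2],"angular":[0,0,0],"claw":-1},{"slide":[-3.1,0,0.2],"angular":[0,0,0],"claw":-1},{"slide":[-3.1,0,0.2],"angular":[0,0,0],"claw":-1},{"slide":[-3.1,0,0.2],"angular":[0,0,0],"claw":-1},{"slide":[-3.1,0,0.2],"angular":[0,0,0],"claw":-1},{"slide":[-3.1,0,0.2],"angular":[0,0,0],"claw":-1},{"slide":[-3.1,0,0.2],"angular":[0,0,0],"claw":-1},{"slide":[-3.1,0,0.2],"angular":[0,0,0],"claw":-1}]'
python3 -c "
from h import *
T,w=inplate(); a=plan(w(-.165,.003,.087),T,7); plan(w(-.130,.003,.087),T,6,start=a)"
```

```text
t: 26.87
tcp_pos: [0.3494, -0.2226, 0.2366]
tool_rot: [0.781, 0.624, 0.002, 0.001]
force: [1.1, -0.3, -0.3]
finger_gap: 0.0
gripper_force: 0.0
plate xy -0.2092 0.0051 z 0.2366 Fx 1.2 q [-0.84  0.23  1.93  0.    0.98 -0.62]
7 rows: slide [-0.03  0.63  2.14] angular [ 0.0007 -0.0001 -0.0005]
6 rows: slide [-0.    0.58  0.  ] angular [0. 0. 0.]
```

```bash

python3 -m creep '[{"slide":[-0.03,0.63,2.14],"angular":[0,0,0],"claw":-1},{"slide":[-0.03,0.63,2.14],"angular":[0,0,0],"claw":-1},{"slide":[-0.03,0.63,2.14],"angular":[0,0,0],"claw":-1},{"slide":[-0.03,0.63,2.14],"angular":[0,0,0],"claw":-1},{"slide":[-0.03,0.63,2.14],"angular":[0,0,0],"claw":-1},{"slide":[-0.03,0.63,2.14],"angular":[0,0,0],"claw":-1},{"slide":[-0.03,0.63,2.14],"angular":[0,0,0],"claw":-1},{"slide":[0,0,0],"angular":[0,0,0],"claw":-1}]'
python3 -m creep '[{"slide":[0,0.58,0],"angular":[0,0,0],"claw":-1},{"slide":[0,0.58,0],"angular":[0,0,0],"claw":-1},{"slide":[0,0.58,0],"angular":[0,0,0],"claw":-1},{"slide":[0,0.58,0],"angular":[0,0,0],"claw":-1},{"slide":[0,0.5,0],"angular":[0,0,0],"claw":-1},{"slide":[0,0,0],"angular":[0,0,0],"claw":-1}]'
python3 -c "
from h import *
inplate()"
python3 -m creep '[{"slide":[0,0.6,0],"angular":[0,0,0],"claw":-1},{"slide":[0,0.3,0],"angular":[0,0,0],"claw":-1},{"slide":[0,0,0],"angular":[0,0,0],"claw":-1},{"slide":[0,0,0],"angular":[0,0,0],"claw":-1}]'
python3 -c "
from h import *
inplate()"
```

```text
t: 27.53
tcp_pos: [0.3929, -0.2323, 0.0843]
tool_rot: [0.781, 0.625, 0.001, -0.001]
force: [0.4, -0.2, 0.8]
finger_gap: 0.008
gripper_force: 0.0
t: 28.03
tcp_pos: [0.4235, -0.24, 0.0892]
tool_rot: [0.78, 0.625, 0.002, 0.004]
force: [0.1, 1.0, 0.2]
finger_gap: -0.003
gripper_force: 0.0
plate xy -0.133 0.0042 z 0.0892 Fx -0.1 q [-0.75  0.58  1.9   0.01  0.65 -0.53]
t: 28.37
tcp_pos: [0.43, -0.2407, 0.0884]
tool_rot: [0.781, 0.625, 0.002, 0.002]
force: [-3.2, 0.2, 2.8]
finger_gap: -0.003
gripper_force: 2.0
plate xy -0.1265 0.0049 z 0.0884 Fx -3.2 q [-0.74  0.59  1.89  0.    0.66 -0.52]
```

```bash

python3 -m creep '[{"slide":[0,0.4,0],"angular":[0,0,0],"claw":-1},{"slide":[0,0.4,0],"angular":[0,0,0],"claw":-1},{"slide":[0,0,0],"angular":[0,0,0],"claw":-1},{"slide":[0,0,0],"angular":[0,0,0],"claw":-1}]'
python3 -c "
from h import *
inplate()"
python3 -m creep '[{"slide":[0,0.4,0],"angular":[0,0,0],"claw":-1},{"slide":[0,0.2,0],"angular":[0,0,0],"claw":-1},{"slide":[0,0,0],"angular":[0,0,0],"claw":-1},{"slide":[0,0,0],"angular":[0,0,0],"claw":-1}]'
python3 - <<'E'
from h import *
import cv2
inplate()
cv2.imwrite('pics/load.png',viewer.snapshot('side'))
g=cv2.cvtColor(cv2.imread('pics/load.png'),6);print(g[151:166,402:420])
E
```

```text
t: 28.7
tcp_pos: [0.4308, -0.2404, 0.0882]
tool_rot: [0.78, 0.626, -0.002, -0.005]
force: [-20.5, -4.9, 13.8]
finger_gap: -0.004
gripper_force: 11.6
plate xy -0.1258 0.0054 z 0.0882 Fx -19.0 q [-0.73  0.59  1.87 -0.    0.69 -0.51]
t: 29.03
tcp_pos: [0.4313, -0.2401, 0.0881]
tool_rot: [0.779, 0.627, -0.005, -0.01]
force: [-33.3, -6.3, 22.0]
finger_gap: 0.0
gripper_force: 18.6
plate xy -0.1254 0.0057 z 0.0881 Fx -31.1 q [-0.73  0.6   1.86 -0.01  0.7  -0.51]
[[174 175 173 174 174 175 174 174 167 162 161 161 122  54  23  56  75  62]
 [174 174 174 175 174 174 174 174 149 142 149 167 152  91  24  56  77  59]
 [166 174 174 174 174 174 149 110  74  67  74  98 113  78  25  65  82  56]
 [160 163 168 174 175 141  81  34  15  14  20  27  47  38  30  69  75  47]
 [155 156 159 171 149  86  23  15  16  15  13  16  19  22  35  71  73  46]
 [156 154 154 159 115  32  14  15  18  17  18  17  17  21  43  71  66  43]
 [155 155 155 142  89  15  17  15  18  20  22  18  20  23  54  76  60  38]
 [154 156 156 151 100  14  13  15  15  18  21  18  21  23  53  77  59  45]
 [155 155 156 155 106  12  16  15  14  17  11  14  19  22  67  79  54  55]
 [155 154 156 155 120  53  16  20  16  14  15  15  15  55  77  75  49  57]
 [155 156 156 156 149 113  54  13  16  15   8  14  56 116 107  74  45  67]
 [156 155 156 155 156 148 109  51  49  42  37  41  66 115 104  66  40  67]
 [156 156 155 156 129 109  94 152 136  78  73  74  77  94 107 151 149 128]
 [129 103 104 103  87  81 153 183 152  99  80  78  80  84 109 165 177 174]
 [ 89  75  77  78  78  86 117 129 114  91  77  79  80  78 137 174 181 181]]
```

The ball's pixels are unchanged under 31 N, so the lever is at its hard stop, fully on. I'll back off and check that nothing else moved.

```bash

python3 -m creep '[{"slide":[0,-1.0,0],"angular":[0,0,0],"claw":-1},{"slide":[0,-1.5,0],"angular":[0,0,0],"claw":-1},{"slide":[0,-2.0,0],"angular":[0,0,0],"claw":-1},{"slide":[0,-2.0,0],"angular":[0,0,0],"claw":-1},{"slide":[0,-1.5,0],"angular":[0,0,0],"claw":-1},{"slide":[0,0,-3],"angular":[0,0,0],"claw":-1},{"slide":[0,0,-3],"angular":[0,0,0],"claw":-1},{"slide":[0,0,-3],"angular":[0,0,0],"claw":-1},{"slide":[0,0,-3],"angular":[0,0,0],"claw":-1},{"slide":[0,0,-3],"angular":[0,0,0],"claw":-1}]'
python3 -m creep '[{"slide":[0,0,0],"angular":[0,0,0],"claw":-1},{"slide":[0,0,0],"angular":[0,0,0],"claw":-1},{"slide":[0,0,0],"angular":[0,0,0],"claw":-1}]'
python3 - <<'E'
from h import *
import cv2
a=cv2.imread('pics/fin_side.png');b=viewer.snapshot('side')
d=lambda a,b,x0,x1,y0,y1:np.abs(a[y0:y1,x0:x1].astype(int)-b[y0:y1,x0:x1]).mean().round(1)
print('lever',d(a,b,404,418,152,164),'plate/mould',d(a,b,335,390,140,185))
s=cv2.imread('pics/side0.png'); print('spare',d(s,b,255,298,165,206),'scraper',d(s,b,178,250,215,290),'bowl',d(s,b,375,425,220,258))
g=cv2.cvtColor(b,6);m=(g[151:166,402:420]<50).astype(np.uint8);M=cv2.moments(m,True);print(402+M['m10']/M['m00'],151+M['m01']/M['m00'])
E
```

```text
t: 29.92
tcp_pos: [0.3655, -0.2263, 0.2394]
tool_rot: [0.781, 0.625, 0.002, 0.003]
force: [0.7, -0.8, 0.8]
finger_gap: -0.0
gripper_force: 0.0
t: 30.17
tcp_pos: [0.3651, -0.226, 0.2375]
tool_rot: [0.781, 0.625, 0.002, 0.002]
force: [-0.6, -0.2, -0.3]
finger_gap: 0.002
gripper_force: 0.0
lever 1.1 plate/mould 0.7
spare 2.3 scraper 2.8 bowl 2.4
411.16129032258067 157.69354838709677
```

The picture differences are at noise level: the lever, mould, spare mould, scraper and bowl are all where they should be. I'll hand the job in.

```bash
python3 -c "
from station import ticket
print(ticket.sign_off())"
```

```text
the job is handed in; nothing more can be done
None
```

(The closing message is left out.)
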